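Snap a hinged bangle shut with pliers

TASK

Take the blue-handled pliers from the cork mat, bring their jaws over the two lugs of the open brass bangle on its wooden holder, and squeeze the handles until the bangle's press stud clicks shut, but gently: the brass is soft, and more than 40 N on it leaves marks. Then lay the pliers flat back on the cork mat before letting go; do not touch the bangle with the fingers, and leave the things in the tray alone.

Things in the scene. Friction and masses are not known exactly. Their poses are not given: they have to be found in the camera images.
- pliers_grip (a point): Centre of the grip of the loose pliers (about 160 g, 205 mm long, lying flat), midway between the two blue handles and 8 mm above the underside; x towards the jaws, z up. Handles 10 mm thick, 16 mm high, from 55 mm behind to 32 mm ahead of here; 60 mm over their outer faces open, 40 mm with the jaws on the shut bangle. Pivot 80 mm, centre of mass within 5 mm of here.
- pliers_jaws (a point): Point between the jaws where they should take the lugs, 140 mm ahead of pliers_grip, same height and axes; fixed to one half, so while squeezed it turns by half of pliers_arm. Jaws 12 mm high, 8 mm thick, flat, reaching 8 mm past this point; inner faces 26 mm apart here when open, parallel at an 11 mm gap.
- pliers: The whole pliers (steel, blue handles); origin on the underside below pliers_grip, same axes. Squeezing the handles shuts the jaws. A spring keeps them fully open up to a squeeze of 9 N per finger at pliers_grip; at 40 mm over the handles it takes 12 N, and the stud's resistance comes on top (3/4 of the lug force): in all it clicks at about 20 N per finger.
- pliers_arm (a joint): Angle between the pliers' halves, rad: 0 fully open, about 0.25 when the jaws clamp the closed lugs, 0.30 at the stop. Spring-loaded towards 0.
- holder: Fixed turned-wood holder, foot 80 mm across, 60 mm high, carrying a level brass bangle (68 mm across, band 20 mm high, mid-height 43 mm above the table). Origin at the centre of the underside, z up; the bangle's two lugs point along -x, roughly to the robot. The bangle's -y half is fixed; its +y half swings about an upright hinge at the far (+x) side.
- fixed_lug (a point): Lug on the fixed half of the bangle: brass plate 23 (x) by 5 (y) by 16 mm high, sticking out of the band. Origin: where the two lugs meet, 45.5 mm along the holder's -x, 43 mm above the table; this lug's outer face is 5.5 mm to -y of it. Axes as the holder's. Free from above and below; tip 11.5 mm to -x of the origin.
- snap_lug (a point): The opposite lug with the press stud, on the swinging half, same size; its outer face is 5.5 mm to +y of its origin. Shut, its origin coincides with that of fixed_lug; open, it stands about 7.6 mm to +y of it.
- clasp: Swinging +y half of the bangle with the stud lug; origin on its hinge, 34.5 mm along the holder's +x, 43 mm above the table. It starts open, the lugs about 7.6 mm apart, held there by a spring. Resistance at the lug grows to about 9 N at a 5 mm gap, falls to nothing at 1.8 mm, then it snaps shut by itself and holds.
- mat: Cork mat, 250 (x) by 150 (y) by 4 mm, fixed on the table; origin at the centre of its underside. The pliers start on it and go back on it.
- tray: Fixed low wooden tray, 240 x 150 x 20 mm, with a copper bangle, a yellow spool, a bead jar and a thimble in it. Leave alone. It and the cork mat may change sides.
- copper_bangle: Loose copper ring 68 mm across, 18 mm high, in the tray: leave alone.
- spool: Loose yellow spool 32 mm across, 34 mm high, in the tray: leave alone.
- bead_jar: Loose green glass jar, 44 mm across, 50 mm high, in the tray: leave alone.
- thimble: Loose brass thimble cup, 28 mm across, 26 mm high, in the tray: leave alone.
Not all that is in view belongs to the job. Several things look just like the pliers: the one meant starts farthest from the robot's base.

How it is judged:
By the outcome, as a careful person would: the job done as asked, in the order asked, and still so for the second after the job is handed in, with the robot touching nothing.
It also fails if it takes over 66 s, if anything falls off the work surface, if the arm or the gripper's body presses on something with over 40 N, if the wrist force passes 120 N, or if a joint passes its speed limit or range.

ROBOT

A 6-joint arm with a two-finger parallel gripper is mounted at the origin on the work surface. World frame = base frame: x ahead of the robot, y to its left, z up, the work surface at z = 0. Lengths are in mm, angles in rad, forces in N, time in s.
With the tool pointing down it reaches from about 350 to 875 mm from the base axis. Payload 4.2 kg.
Tool frame: the origin (TCP) lies on the centre line of the jaws, within the pads' length; the fingertips stand 22 mm ahead of it and the grasp point (between the pads) lies 3 mm ahead of it; z points along the fingers, y is the line along which they close (so a half turn about z gives the same grasp; the last joint's range is limited). The gripper opens to 87 mm and grips with 3 to 60 N. Pads are 19 mm wide; open, the fingers measure 117 mm over their backs; the gripper's body (75 mm by 190 mm) begins 51 mm behind the grasp point.
Start: joints at [-1.034, 0.385, 0.008, 0, -1.194, -0.259], TCP at [171.417, -601.012, 244.55] pointing down, gripper open.
Joint ranges: [-3.14, 3.14], [-1.21, 2.06], [-1.07, 1.41], [-3.16, 2.05], [-2.99, -0.16], [-3.1, 3.1]. Speed limits (rad/s): [2.79, 2.79, 3.14, 3.14, 3.14, 3.14].

INTERFACE

Orientations are given as a unit quaternion [x, y, z, w].
In Python, from bench import robot gives the robot as it stands.
- The arm moves only by the tool apply_moves, never from a script. Its argument "increments" is one flat list of numbers, 6 for each row, row after row: the shift along the tool's x, y, z scaled (see below), then the turn, a rotation vector about the tool's x, y, z scaled (see below). A call has 1 to 20 rows; each row is the pose to reach, as a shift and turn from the pose commanded when the call began, along the tool's axes at that moment, turning the shorter way round; what a row does not reach only later rows make up. The controller multiplies each number of a shift by 60 cm and each number of a turn by 180 degrees. A row lasts 1/8 s, in which the tool goes at most 62.5 mm and 10.7 degrees, less where a joint would pass 70% of its speed; a pose out of reach is approached as far as the arm can. A call with a number of a shift or a turn outside -1 to 1 is refused whole. A call with a gripper value outside its range is refused whole. "jaw" is the closure, from -1 (fully open) to 1 (shut), set as the call begins (left out, the last holds). The fingers move at their own pace and stop on an object; "force" is the grip in N (left out, the last holds). Time passes only in rows, so rows that repeat a pose let the fingers close. It gives the time, the measured TCP pose, the force, the opening and the grip force at its end, in the units of the state.
- robot.state(): the state, without advancing time (a new reading comes with each control period).
- robot.camera(name): name is "side" or "top"; returns the picture (384x512x3 uint8, blue, green, red); there is no depth.
- robot.get_calibration(name): a dict with "vfov" (degrees; the focal length in pixels is half the picture's height over the tangent of half this angle, whatever the lens; pixels are square), "cx", "cy" (the principal point, pixels), "k1" (the pictures are not rectified: a ray, as slopes to the right and down, at radius r is drawn at 1 + k1 r^2 times it, then the intrinsics apply), "extrinsics" (4x4, takes a point from world to camera coordinates). Camera axes: x right, y down, z forward; pixel columns grow to the right and rows downward; lengths in mm; the calibration is good to about 2 mm. A picture is of the moment at which its call begins. get_calibration takes no time and is no camera call.
- robot.finish_job(): hands the job in; it is judged then, once.
Trained networks look in the newest picture that a camera, given by its name, has taken for a name from the list of things; names that differ only in an ending like _2 or _b are one class to them, and where a whole thing is asked for, a point or a joint stands for the part that bears it (a point fixed in the world has none). Each returns a list of dicts, best first, with "score" (0 to 1); they miss things now and then, are a little off and sometimes report something else, mostly with a low value. They report only what shows in the picture. A call takes as long as a camera call. They do not tell look-alikes from the thing itself.
- robot.spot_in(target, camera): "centre" ([x, y, z] in mm, in the coordinates of the camera as it stood for that picture, good to about 4 mm: the middle of the surface that is visible of it).
- robot.pinpoint(target, camera): "centre" ([x, y, z] in mm, in the coordinates of the camera as it stood for that picture, good to about 4 mm: a listed point, or the origin of a listed thing).
The state is a dict: "time": time; "joint_pos": joint angles; "joint_velocities": joint speeds; "joint_torque": joint torques, N m; "eef_pos": TCP position; "eef_rot": TCP orientation; "force": force on the tool from outside, world axes, zero at the start; "wrist_torque": the same for the moment, N m; "finger_gap": finger opening in mm; "grasp_force": force on a finger pad.
Only numpy, scipy, OpenCV 4.12 (cv2) and the standard library are available. Lean on these libraries where they do the work, as an engineer would, in place of code of your own. Each camera call takes 0.05 s, during which the arm holds its last target. There are 200 camera calls.

## Working session

There is one attempt and no reset: what is moved stays moved. The work goes in short steps, Python scripts to look and compute and a tool call to move; the robot and the scene stay as the last step left them, time stands still between calls to the robot, and variables do not carry over. Pictures are saved under pics/ and viewed, at most 10 in all, crops included, and the job is handed in when it is done.

Besides the shell and the picture viewer there is one more tool, called after "Request:" as name(argument=value, ...) on one line, values as JSON. apply_moves: Moves the arm, as the interface text tells. Shifts and turns lie within -1 to 1; 1 stands for 60 cm of shift or 180 degrees of turn. Its arguments: {"type":"object","properties":{"increments":{"type":"array","items":{"type":"number","minimum":-1,"maximum":1}},"jaw":{"type":"number"},"force":{"type":"number"}},"required":["increments"]}

```bash
mkdir -p pics
cat > h.py <<'E'
import numpy as np, cv2
from scipy.spatial.transform import Rotation as R
from bench import robot
def toworld(p,cam):
    E=np.array(robot.get_calibration(cam)["extrinsics"]); return (np.linalg.inv(E)@np.r_[p,1])[:3]
def project(P,cam):
    c=robot.get_calibration(cam);E=np.array(c["extrinsics"]);q=E[:3,:3]@np.array(P)+E[:3,3]
    f=192/np.tan(np.radians(c["vfov"])/2);s=q[:2]/q[2];s=s*(1+c["k1"]*s@s)
    return f*s+[c["cx"],c["cy"]]
def unproject(uv,z,cam):
    c=robot.get_calibration(cam);E=np.array(c["extrinsics"])
    f=192/np.tan(np.radians(c["vfov"])/2);d=(np.array(uv)-[c["cx"],c["cy"]])/f;s=d.copy()
    for _ in range(20): s=d/(1+c["k1"]*s@s)
    r=E[:3,:3].T@np.r_[s,1];o=-E[:3,:3].T@E[:3,3]
    return o+r*(z-o[2])/r[2]
E
cat > a.py <<'E'
from h import *
for c in ("top","side"):
    im=robot.camera(c);cv2.imwrite(f"pics/{c}0.png",im)
    print(c,{k:v for k,v in robot.get_calibration(c).items() if k!="extrinsics"}, toworld([0,0,0],c).round())
    for t in ("pliers_grip","pliers_jaws","pliers","mat","holder","fixed_lug","snap_lug","tray"):
        print(t,[(round(d["score"],2),toworld(d["centre"],c).round(1).tolist(),project(toworld(d["centre"],c),c).round().tolist()) for d in robot.pinpoint(t,c)[:5]])
s=robot.state();print(s)
E
python3 a.py
```

```text
top {'vfov': 55.76400663959764, 'cx': 250.95410086117818, 'cy': 196.52487458790443, 'k1': -0.0913876390334683} [ 356.   -5. 1147.]
pliers_grip [(0.81, [351.4, 161.4, 9.8], [199.0, 237.0]), (0.8, [493.8, -286.5, 9.5], [342.0, 193.0]), (0.76, [185.2, -283.7, 4.2], [342.0, 292.0]), (0.37, [619.7, 52.8, 41.0], [234.0, 151.0])]
pliers_jaws [(0.95, [314.9, -232.9, 12.8], [326.0, 250.0]), (0.79, [217.8, 124.0, 7.6], [211.0, 280.0]), (0.56, [637.3, -265.0, 12.8], [334.0, 148.0])]
pliers [(0.92, [188.8, -283.7, -3.1], [341.0, 290.0]), (0.81, [351.4, 161.5, -2.0], [200.0, 237.0]), (0.71, [490.5, -283.6, 2.7], [340.0, 194.0])]
mat [(0.71, [530.4, -269.4, 1.8], [335.0, 182.0])]
holder [(0.93, [667.3, 63.0, -1.5], [232.0, 139.0])]
fixed_lug [(0.68, [624.8, 46.7, 44.9], [236.0, 149.0]), (0.57, [586.9, 278.0, 0.5], [165.0, 163.0])]
snap_lug [(0.63, [699.4, 67.0, 39.5], [230.0, 126.0]), (0.39, [624.3, 53.6, 41.3], [234.0, 149.0]), (0.39, [627.0, 42.9, 42.0], [238.0, 148.0]), (0.31, [491.2, -286.6, 10.6], [342.0, 194.0])]
tray [(0.61, [584.5, 275.9, 1.8], [166.0, 164.0])]
side {'vfov': 47.63059262327
[... 920 characters left out ...]
nt_pos': array([-1.03441480e+00,  3.84700042e-01,  7.93319011e-03, -1.29241674e-05,
       -1.19398292e+00, -2.58596829e-01]), 'joint_velocities': array([ 0.00042584, -0.00111442, -0.0014043 ,  0.00186132,  0.0001791 ,
       -0.00064181]), 'joint_torque': array([-6.02734485e-05, -3.90457070e+01,  1.87621576e+01,  4.22437862e+00,
        1.55055273e-02, -1.17453064e-05]), 'eef_pos': array([ 171.42036264, -601.02897564,  244.56114871]), 'eef_rot': array([-1.38443862e-01,  9.90370283e-01, -1.91362415e-05,  1.45509490e-05]), 'force': array([ 0.10152039,  0.52038703, -0.02673581]), 'wrist_torque': array([ 0.01724011,  0.01701502, -0.05817592]), 'grasp_force': 0.0, 'finger_gap': 86.9584083054322}
```

Run:
```python
import cv2,numpy as np
t=cv2.imread("pics/top0.png")
a=cv2.resize(t[120:220,285:385],(400,400),interpolation=cv2.INTER_CUBIC)
b=cv2.resize(t[110:170,200:260],(400,400),interpolation=cv2.INTER_CUBIC)
cv2.imwrite("pics/crop0.png",np.hstack([a,b]))
```

```text
(no output)
```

View pics/top0.png

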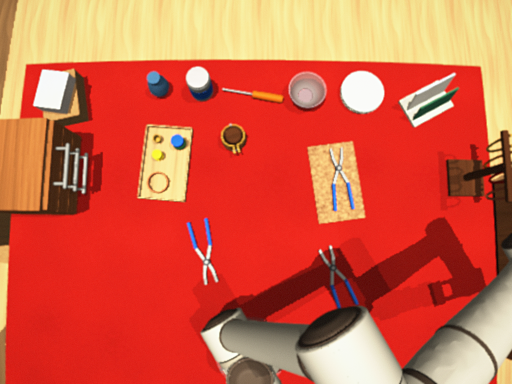

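View pics/crop0.png

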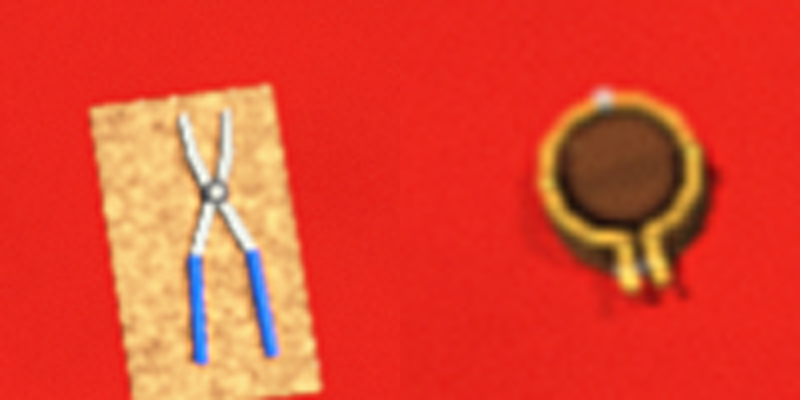

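The crop shows the only pliers on cork: pivot at top-picture pixel (339,168) and handle ends at (335,210) and (353,209). The other two that could be taken for them lie on the red table, at (202,250) and (338,280), both nearer the base, so the mat pair (571 mm away) is the right one. The bangle is at (233,135), with its lugs ending near (235,153) and (239,153).

```bash
cat >> h.py <<'E'
def inc(p,yaw,p0=None,q0=None):
    """increments to TCP p (mm, world), tool down, pliers axis (-tool x) at yaw deg"""
    s=robot.state(); p0=s["eef_pos"] if p0 is None else np.array(p0)
    R0=R.from_quat(s["eef_rot"] if q0 is None else q0)
    a=np.radians(yaw);x=-np.array([np.cos(a),np.sin(a),0]);z=np.array([0,0,-1.])
    Rt=R.from_matrix(np.c_[x,np.cross(z,x),z])
    return np.r_[R0.inv().apply(np.array(p)-p0)/600,(R0.inv()*Rt).as_rotvec()/np.pi].round(4).tolist()
def yawof(q): x=-R.from_quat(q).apply([1,0,0]);return np.degrees(np.arctan2(x[1],x[0]))
E
python3 - <<'E'
from h import *
t=cv2.imread("pics/top0.png")
# refined pixels from crop (undo resize offset)
cr=lambda u,v,s,x0,y0:((u+.5)/s-.5+x0,(v+.5)/s-.5+y0)
A=lambda u,v:cr(u,v,4,285,120); B=lambda u,v:cr(u,v,400/60,200,110)
for n,p,z in [("hL",A(200,362),18),("hR",A(273,357),18),("piv",A(215,192),16),("jL",A(182,114),16),("jR",A(228,110),16)]: print(n,unproject(p,z,"top").round(1))
for n,p,z in [("hinge",B(204,98),53),("snap tip",B(230,292),51),("fix tip",B(264,286),51),("fixroot",B(252,240),51)]: print(n,unproject(p,z,"top").round(1))
hsv=cv2.cvtColor(t,cv2.COLOR_BGR2HSV)
m=cv2.inRange(hsv,(100,120,80),(130,255,255));m[:,:320]=0;m[:,365:]=0;m[:175]=0;m[225:]=0
n,l,st,c=cv2.connectedComponentsWithStats(m)
for i in range(1,n):
    if st[i,4]>15:
        vx=cv2.fitLine(np.argwhere(l==i)[:,::-1].astype(np.float32),cv2.DIST_L2,0,.01,.01).ravel()
        print(st[i],unproject(c[i],16,"top").round(1),np.degrees(np.arctan2(*(lambda d:(d[1],d[0]))(unproject(c[i]+vx[:2]*10,16,"top")-unproject(c[i],16,"top")))))
print(inc([493.5,-286,120],7.3),yawof(robot.state()["eef_rot"]))
E
```

```text
hL [ 438.2 -261.4   18. ]
hR [ 442.4 -319.3   18. ]
piv [ 573.7 -276.4   16. ]
jL [ 636.8 -251.3   16. ]
jR [ 640.5 -288.5   16. ]
hinge [701.2  66.8  53. ]
snap tip [609.1  53.5  51. ]
fix tip [612.   37.8  51. ]
fixroot [633.8  43.6  51. ]
[347 183   7  26  73] [ 485.2 -311.4   16. ] -170.06951657277057
[332 184   5  27  70] [ 480.2 -260.2   16. ] -177.36674232336807
[-0.6602, 0.3577, 0.2076, -0.0, 0.0, 0.0479] 15.915618505205648
```

Run:
```python
from h import *
print(inc([494,-285.3,90],6.1))
```

```text
[-0.6613, 0.3586, 0.2576, -0.0, 0.0, 0.0545]
```

Request:
apply_moves(increments=[-0.6613,0.3586,0.2576,0,0,0.0545,-0.6613,0.3586,0.2576,0,0,0.0545,-0.6613,0.3586,0.2576,0,0,0.0545,-0.6613,0.3586,0.2576,0,0,0.0545,-0.6613,0.3586,0.2576,0,0,0.0545,-0.6613,0.3586,0.2576,0,0,0.0545,-0.6613,0.3586,0.2576,0,0,0.0545,-0.6613,0.3586,0.2576,0,0,0.0545,-0.6613,0.3586,0.2576,0,0,0.0545,-0.6613,0.3586,0.2576,0,0,0.0545,-0.6613,0.3586,0.2576,0,0,0.0545,-0.6613,0.3586,0.2576,0,0,0.0545], jaw=-1, force=6)

```text
time: 2.4
eef_pos: [493.5, -286.2, 90.5]
eef_rot: [-0.052, 0.999, -0.0, 0.0]
force: [0.1, -0.3, -0.5]
finger_gap: 87.2
grasp_force: 0.0
```

Run:
```python
from h import *
s=robot.state();print(s["time"],s["eef_pos"],yawof(s["eef_rot"]))
print(inc([494,-285.3,28],6.1))
im=robot.camera("side");a=cv2.resize(im[110:190,220:330],None,fx=7,fy=7,interpolation=cv2.INTER_CUBIC);cv2.imwrite("pics/s1.png",a)
```

```text
2.4 [ 493.46521428 -286.1619564    90.53586306] 6.013357544193417
[-0.001, 0.0014, 0.1042, -0.0001, 0.0003, -0.0005]
```

View pics/s1.png

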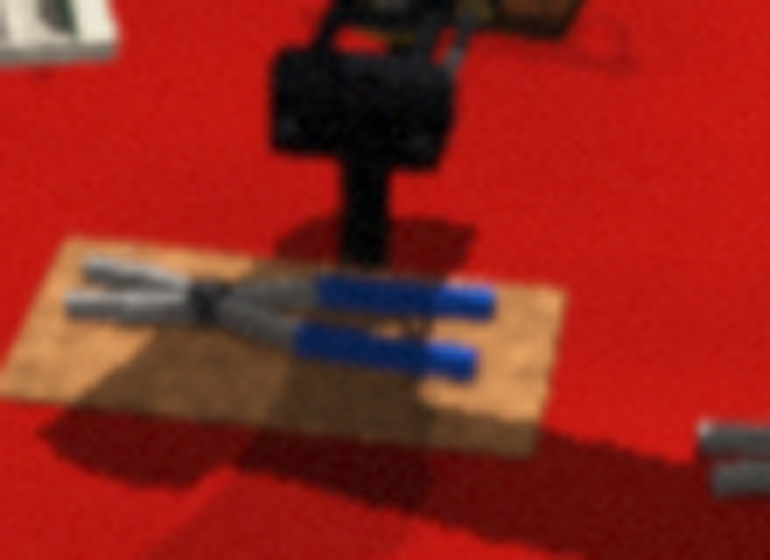

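The side view shows the gripper straight over the blue handles, with the finger tip near picture (272,147); descending.

Request:
apply_moves(increments=[-0.0005,0.0007,0.05,0,0,0,-0.0005,0.0007,0.085,0,0,0,-0.0005,0.0007,0.103,0,0,0,-0.0005,0.0007,0.1035,0,0,0,-0.0005,0.0007,0.1035,0,0,0])

```text
time: 3.08
eef_pos: [494.7, -285.1, 28.6]
eef_rot: [-0.053, 0.999, -0.0, 0.001]
force: [0.2, 0.4, 0.1]
finger_gap: 87.1
grasp_force: 0.0
```

Request:
apply_moves(increments=[0,0,0,0,0,0,0,0,0,0,0,0,0,0,0,0,0,0,0,0,0,0,0,0,0,0,0,0,0,0,0,0,0,0,0,0,0,0,0,0,0,0,0,0,0,0,0,0], jaw=1, force=6.5)

```text
time: 4.08
eef_pos: [494.3, -284.9, 28.0]
eef_rot: [-0.053, 0.999, -0.0, 0.0]
force: [-0.9, 0.2, 2.9]
finger_gap: 60.6
grasp_force: 6.5
```

Request:
apply_moves(increments=[0,0,-0.01,0,0,0,0,0,-0.03,0,0,0,0,0,-0.06,0,0,0,0,0,-0.09,0,0,0,0,0,-0.11,0,0,0,0,0,-0.12,0,0,0,0,0,-0.12,0,0,0])

```text
time: 4.95
eef_pos: [494.2, -284.8, 100.1]
eef_rot: [-0.053, 0.999, -0.0, 0.0]
force: [-0.1, 0.3, -2.3]
finger_gap: 60.8
grasp_force: 6.5
```

Run:
```python
from h import *
s=robot.state();print(s["time"],s["eef_pos"],yawof(s["eef_rot"]),s["force"],s["wrist_torque"],s["finger_gap"])
for c in ("side","top"):
    im=robot.camera(c)
    for t in ("pliers_grip","pliers_jaws"): print(c,t,[(round(d["score"],2),toworld(d["centre"],c).round(1).tolist()) for d in robot.pinpoint(t,c)[:4]])
    if c=="side": cv2.imwrite("pics/s2.png",cv2.resize(im[80:190,190:330],None,fx=5.5,fy=5.4,interpolation=cv2.INTER_CUBIC))
# pre-approach pose: jaw point 45 mm short of lug, z of grip = 43+60
a=np.radians(15.5);d=np.array([np.cos(a),np.sin(a)]);lug=np.array([624.3,46.4])
n=np.array([-d[1],d[0]]);P=lug+n*3.8-d*(140+45)
print(P,inc([*P,43+16],15.5))
```

```text
4.95 [ 494.24465716 -284.81891519  100.10124388] 6.098219204176146 [-0.12817518  0.25374659 -2.31539387] [-0.02420927  0.00817745 -0.00076852] 60.79761461442685
side pliers_grip [(0.73, [353.3, 159.4, 7.9]), (0.7, [190.3, -279.9, 3.5]), (0.61, [492.1, -284.4, 82.8])]
side pliers_jaws [(0.94, [319.0, -231.1, 6.9]), (0.85, [219.9, 124.2, 3.3]), (0.65, [631.2, -273.2, 80.8])]
top pliers_grip [(0.75, [186.0, -284.1, 7.6]), (0.6, [351.1, 161.8, 10.1]), (0.5, [489.5, -288.6, 82.6])]
top pliers_jaws [(0.64, [216.4, 123.3, 5.1]), (0.6, [318.5, -230.4, 7.8])]
[445.01286033   0.62269615] [0.0304, 0.4816, 0.0674, 0.0002, -0.0003, -0.0522]
```

View pics/s2.png

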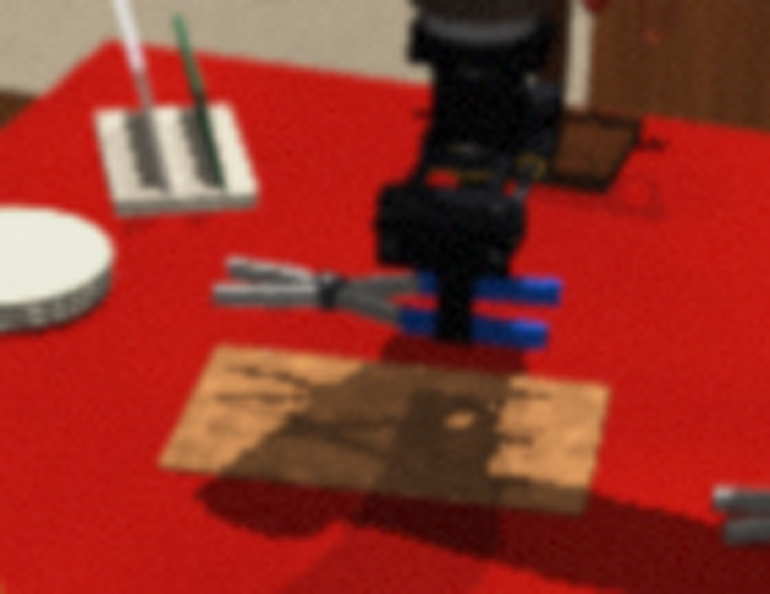

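The side view shows the pliers hanging level in the fingers above the mat (jaws at about (232,133), grip at (273,140)). I'll carry them across.

Request:
apply_moves(increments=[0.004,0.03,0,0,0,-0.003,0.008,0.08,0,0,0,-0.008,0.012,0.14,0,0,0,-0.014,0.016,0.2,0,0,0,-0.02,0.02,0.26,0,0,0,-0.026,0.024,0.32,0,0,0,-0.032,0.028,0.38,0,0,0,-0.04,0.03,0.43,0,0,0,-0.047,0.0304,0.465,0,0,0,-0.052,0.0304,0.4816,0,0,0,-0.0522,0.0304,0.4816,0.015,0,0,-0.0522,0.0304,0.4816,0.04,0,0,-0.0522,0.0304,0.4816,0.06,0,0,-0.0522,0.0304,0.4816,0.0674,0,0,-0.0522,0.0304,0.4816,0.0674,0,0,-0.0522,0.0304,0.4816,0.0674,0,0,-0.0522])

```text
time: 7.25
eef_pos: [445.7, 0.5, 59.7]
eef_rot: [-0.135, 0.991, 0.0, 0.0]
force: [0.6, -0.6, -1.5]
finger_gap: 60.6
grasp_force: 6.5
```

Run:
```python
from h import *
s=robot.state();print(s["time"],s["eef_pos"],yawof(s["eef_rot"]),s["force"],s["finger_gap"])
p=s["eef_pos"];y=np.radians(yawof(s["eef_rot"]));print("exp jaw",p+140*np.array([np.cos(y),np.sin(y),0])-[0,0,16])
for c in ("side","top"):
    im=robot.camera(c);cv2.imwrite(f"pics/{c}3.png",im)
    for t in ("pliers_grip","pliers_jaws","fixed_lug","snap_lug","holder"): print(c,t,[(round(d["score"],2),toworld(d["centre"],c).round(1).tolist()) for d in robot.pinpoint(t,c)[:4] if d["centre"] is not None])
    u=[int(v) for v in project([600,42,43],c)];k=30
    cr=cv2.resize(im[u[1]-k:u[1]+k,u[0]-k:u[0]+k],(400,400),interpolation=cv2.INTER_CUBIC)
    print(c,"crop origin",u[0]-k,u[1]-k)
    A=cr if c=="side" else np.hstack([A,cr])
cv2.imwrite("pics/c3.png",A)
```

```text
7.25 [445.71407666   0.51757276  59.72846245] 15.495990544792113 [ 0.62221936 -0.58275388 -1.49698918] 60.581919717540934
exp jaw [580.6249579   37.92150468  43.72846245]
side pliers_grip [(0.78, [187.9, -282.5, 1.3]), (0.68, [444.5, 4.5, 41.5]), (0.64, [351.8, 159.6, 7.6])]
side pliers_jaws [(0.83, [220.7, 126.6, 6.7]), (0.82, [578.9, 34.3, 42.2]), (0.6, [321.1, -231.9, 7.0])]
side fixed_lug [(0.61, [622.8, 45.3, 41.8])]
side snap_lug [(0.61, [625.0, 51.8, 41.5])]
side holder [(0.81, [666.3, 58.2, -2.5])]
side crop origin 172 165
top pliers_grip [(0.56, [187.0, -285.1, 5.9]), (0.53, [352.4, 163.7, 10.4]), (0.42, [442.3, 3.4, 42.3]), (0.27, [622.8, 42.1, 42.3])]
top pliers_jaws [(0.93, [314.6, -232.6, 11.3]), (0.58, [584.5, 39.9, 41.2]), (0.5, [216.3, 124.9, 6.4])]
top fixed_lug [(0.75, [621.7, 44.0, 42.6])]
top snap_lug [(0.63, [619.0, 53.6, 42.0])]
top holder [(0.9, [669.1, 62.9, 1.2])]
top crop origin 207 126
```

View pics/c3.png

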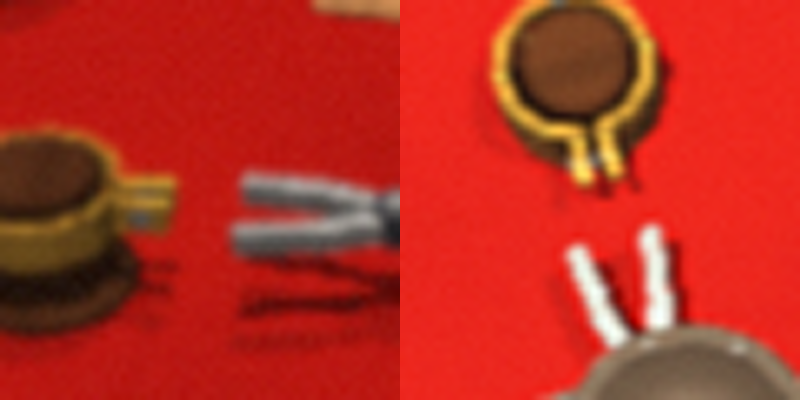

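Run:
```python
from h import *
s=400/60;B=lambda u,v:unproject(((u+.5)/s-.5+207,(v+.5)/s-.5+126),50,"top")[:2]
a=np.radians(15.5);d=np.array([np.cos(a),np.sin(a)]);n=np.array([-d[1],d[0]]);o=np.array([624.3,46.4])
for k,p in dict(jL=(175,248),jR=(251,230),snaptip=(183,183),fixtip=(215,176),snaproot=(175,143),fixroot=(203,137),cL=(95,65),cR=(258,65)).items():
    w=B(*p);print(k,w.round(1),"local",((w-o)@d).round(1),((w-o)@n).round(1))
im=cv2.imread("pics/top3.png");hsv=cv2.cvtColor(im,cv2.COLOR_BGR2HSV)
# sub-pixel profiles across jaws and lugs in local frame: print redness (r-g) along n
for name,dx in [("jaws",-40),("jaws",-43),("lug",-6),("lug",-3),("lug",1)]:
    row=[]
    for y in np.arange(-22,25,2):
        u=project([*(o+d*dx+n*y),50],"top");v=cv2.getRectSubPix(im,(1,1),(float(u[0]),float(u[1])))[0,0];row.append(int(v[1]))
    print(name,dx,row)
```

```text
jL [579.8  57. ] local -40.1 22.1
jR [588.4  22. ] local -41.1 -13.9
snaptip [610.4  53.7] local -11.5 10.7
fixtip [613.8  38.9] local -12.1 -4.4
snaproot [629.3  57.6] local 7.9 9.5
fixroot [632.3  44.7] local 7.2 -3.8
cL [666.5  95.5] local 53.7 36.0
cR [666.8  19.5] local 33.8 -37.3
jaws -40 [40, 56, 96, 139, 169, 161, 132, 86, 55, 33, 36, 39, 37, 37, 37, 38, 37, 36, 48, 73, 116, 146, 164, 146]
jaws -43 [41, 73, 122, 183, 213, 224, 200, 143, 81, 46, 33, 37, 38, 39, 38, 37, 36, 37, 59, 100, 161, 203, 222, 199]
lug -6 [38, 38, 35, 30, 23, 37, 74, 134, 181, 187, 152, 100, 85, 104, 161, 198, 213, 190, 136, 76, 43, 29, 29, 33]
lug -3 [40, 39, 37, 33, 26, 45, 82, 148, 191, 209, 171, 131, 101, 127, 165, 200, 207, 194, 138, 88, 44, 33, 29, 32]
lug 1 [38, 41, 44, 44, 40, 41, 76, 123, 174, 189, 176, 120, 92, 98, 140, 174, 180, 154, 111, 79, 56, 47, 40, 36]
```

The left (side) crop shows the jaws level with the lugs. In the right (top) crop the jaw tips are at about (233,163) and (245,160), and the lug tips at (234,153) and (239,152). The jaws need a shift of about 2 mm to -y and a slight extra yaw.

```bash
cat > t.py <<'E'
from h import *
import sys
L=np.array([624.9,44.4]);yaw=16.5
a=np.radians(yaw);d=np.array([np.cos(a),np.sin(a)]);n=np.array([-d[1],d[0]])
def tgt(dx,dy,z=59): return [*(L+d*(dx-140)+n*dy),z]
def local():
    s=robot.state();y=np.radians(yawof(s["eef_rot"]));w=s["eef_pos"][:2]+140*np.array([np.cos(y),np.sin(y)])-L
    print("t",round(s["time"],2),"local",(w@d).round(2),(w@n).round(2),"z",s["eef_pos"][2].round(1),"yaw",round(np.degrees(y),2),"Fd,Fn,Fz",(s["force"][:2]@d).round(1),(s["force"][:2]@n).round(1),s["force"][2].round(1),"tq",s["wrist_torque"].round(2),"gap",round(s["finger_gap"],1),"gf",round(s["grasp_force"],1))
def prof(xs,z=50):
    im=robot.camera("top")
    for dx in xs:
        print(dx,[int(cv2.getRectSubPix(im,(1,1),tuple(float(v) for v in project([*(L+d*dx+n*y),z],"top")))[0,0][1]) for y in np.arange(-22,28,2)])
E
python3 - <<'E'
from t import *
local()
print(inc(tgt(-45,3.8),yaw)); print(inc(tgt(-26,3.8),yaw))
E
```

```text
t 7.85 local -44.62 6.52 z 59.5 yaw 15.51 Fd,Fn,Fz -0.1 0.3 -1.4 tq [0.01 0.03 0.02] gap 61.0 gf 6.5
[0.0005, -0.0086, 0.0008, 0.0, 0.0, -0.0055]
[-0.0311, -0.008, 0.0008, 0.0, 0.0, -0.0055]
```

Request:
apply_moves(increments=[0,-0.004,0.0005,0,0,-0.003,0,-0.0083,0.0008,0,0,-0.0055,-0.015,-0.008,0.0008,0,0,-0.0055,-0.031,-0.008,0.0008,0,0,-0.0055,-0.031,-0.008,0.0008,0,0,-0.0055,-0.031,-0.008,0.0008,0,0,-0.0055])

```text
time: 8.6
eef_pos: [464.3, 0.9, 58.8]
eef_rot: [-0.143, 0.99, 0.0, -0.0]
force: [-0.7, -0.0, -2.0]
finger_gap: 60.9
grasp_force: 6.5
```

Run:
```python
from t import *
local(); prof([-32,-29,-26,-23,-20,-17,-14,-11,-8,-5,-2,2,5])
im=robot.camera("top");u=[int(v) for v in project([615,42,43],"top")];k=22
A=cv2.resize(im[u[1]-k:u[1]+k,u[0]-k:u[0]+k],(400,400),interpolation=cv2.INTER_CUBIC)
im=robot.camera("side");u=[int(v) for v in project([615,42,43],"side")]
cv2.imwrite("pics/c4.png",np.hstack([cv2.resize(im[u[1]-k:u[1]+k,u[0]-k:u[0]+k],(400,400),interpolation=cv2.INTER_CUBIC),A]))
```

```text
t 8.6 local -26.31 3.83 z 58.8 yaw 16.48 Fd,Fn,Fz -0.7 0.2 -2.0 tq [-0.02  0.01  0.01] gap 60.9 gf 6.5
-32 [39, 67, 126, 190, 223, 228, 208, 149, 90, 45, 32, 32, 32, 31, 30, 28, 26, 30, 66, 119, 181, 218, 231, 195, 142]
-29 [50, 79, 143, 198, 238, 231, 205, 152, 94, 45, 35, 33, 36, 34, 33, 34, 31, 35, 70, 126, 196, 227, 237, 214, 160]
-26 [48, 79, 129, 183, 219, 226, 201, 160, 98, 58, 34, 36, 37, 37, 38, 37, 35, 45, 70, 134, 199, 235, 239, 224, 177]
-23 [41, 60, 87, 126, 153, 168, 158, 127, 77, 52, 35, 35, 33, 32, 34, 34, 33, 39, 55, 89, 126, 162, 179, 180, 169]
-20 [39, 40, 46, 60, 76, 82, 78, 60, 43, 36, 33, 30, 26, 25, 26, 27, 29, 31, 34, 38, 54, 72, 87, 87, 78]
-17 [38, 36, 35, 37, 39, 32, 27, 25, 33, 39, 41, 35, 26, 18, 19, 24, 31, 34, 32, 30, 33, 34, 32, 28, 27]
-14 [40, 39, 37, 36, 32, 26, 25, 31, 53, 70, 78, 62, 40, 20, 30, 43, 59, 60, 52, 39, 33, 29, 29, 29, 30]
-11 [39, 42, 41, 38, 33, 29, 31, 59, 92, 126, 132, 115, 69, 43, 55, 92, 127, 132, 114, 82, 52, 34, 31, 31, 32]
-8 [39, 40, 40, 38, 33, 26, 27, 66, 116, 172, 174, 152, 91, 70, 76, 139, 185, 211, 176, 127, 70, 41, 28, 32, 33]
-5 [38, 39, 39, 37, 32, 25, 39, 71, 134, 180, 192, 159, 114, 92, 108, 158, 197, 217, 196, 142, 81, 46, 30, 29, 32]
-2 [37, 39, 40, 40, 37, 32, 44, 77, 138, 182, 208, 183, 139, 98, 120, 156, 195, 204, 192, 139, 90, 47, 35, 30, 32]
2 [34, 34, 38, 43, 42, 40, 35, 71, 117, 170, 181, 168, 110, 84, 87, 136, 171, 175, 145, 105, 72, 52, 44, 40, 37]
5 [33, 34, 40, 44, 45, 42, 49, 75, 121, 165, 171, 140, 84, 73, 88, 145, 166, 165, 118, 79, 46, 45, 47, 48, 46]
```

View pics/c4.png

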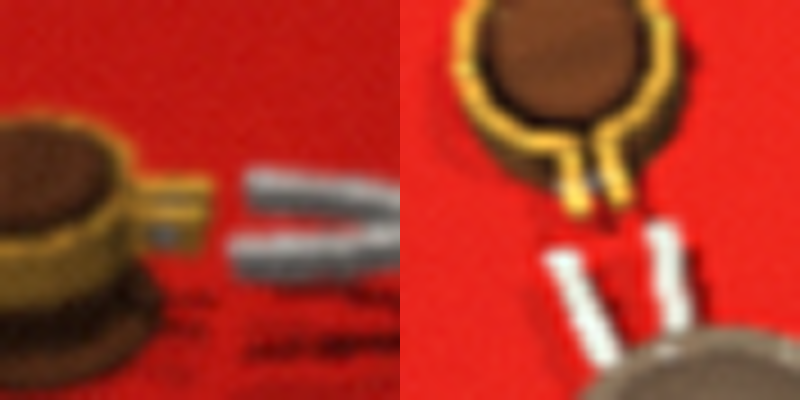

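The side crop shows the jaws at lug height. In the top crop the jaws straddle the lugs, whose tips are at about (233,150) and (239,149); jaw and lug midlines agree within about 0.5 mm. Advancing.

Request:
apply_moves(increments=[-0.008,0.0006,-0.0005,0,0,0,-0.016,0.0006,-0.0005,0,0,0,-0.024,0.0006,-0.0005,0,0,0,-0.032,0.0006,-0.0005,0,0,0,-0.04,0.0006,-0.0005,0,0,0,-0.0463,0.0006,-0.0005,0,0,0,-0.0463,0.0006,-0.0005,0,0,0,-0.0463,0.0006,-0.0005,0,0,0])

```text
time: 9.75
eef_pos: [490.9, 9.0, 59.2]
eef_rot: [-0.143, 0.99, -0.0, -0.0]
force: [-0.2, 0.4, -2.1]
finger_gap: 60.8
grasp_force: 6.5
```

Run:
```python
from t import *
local(); prof([-14,-11,-8,-5,-2,2,5])
im=robot.camera("top");u=[int(v) for v in project([615,42,43],"top")];k=22
A=cv2.resize(im[u[1]-k:u[1]+k,u[0]-k:u[0]+k],(400,400),interpolation=cv2.INTER_CUBIC)
im=robot.camera("side");u=[int(v) for v in project([615,42,43],"side")]
cv2.imwrite("pics/c5.png",np.hstack([cv2.resize(im[u[1]-k:u[1]+k,u[0]-k:u[0]+k],(400,400),interpolation=cv2.INTER_CUBIC),A]))
```

```text
t 9.75 local 1.44 4.12 z 59.2 yaw 16.48 Fd,Fn,Fz -0.0 0.5 -2.1 tq [-0.03  0.06 -0.  ] gap 60.8 gf 6.5
-14 [16, 29, 56, 119, 173, 216, 211, 186, 135, 103, 74, 54, 30, 13, 21, 32, 45, 64, 94, 160, 209, 233, 213, 173, 105]
-11 [19, 33, 70, 125, 178, 214, 219, 198, 165, 147, 128, 108, 61, 36, 50, 85, 118, 132, 151, 187, 217, 236, 223, 181, 122]
-8 [26, 27, 72, 125, 186, 216, 229, 203, 186, 177, 170, 146, 87, 65, 73, 134, 176, 200, 187, 189, 210, 227, 232, 201, 145]
-5 [25, 38, 75, 136, 194, 221, 219, 197, 185, 181, 186, 153, 110, 90, 106, 155, 190, 207, 192, 188, 194, 219, 225, 211, 157]
-2 [29, 53, 92, 160, 203, 231, 206, 182, 162, 181, 198, 175, 134, 96, 118, 152, 191, 197, 188, 173, 188, 221, 236, 227, 186]
2 [38, 65, 123, 184, 216, 216, 191, 145, 129, 163, 173, 165, 107, 81, 85, 132, 164, 166, 146, 128, 166, 202, 234, 219, 182]
5 [33, 52, 97, 143, 185, 180, 159, 118, 131, 157, 165, 138, 85, 71, 85, 143, 162, 159, 116, 102, 121, 163, 195, 188, 140]
```

View pics/c5.png

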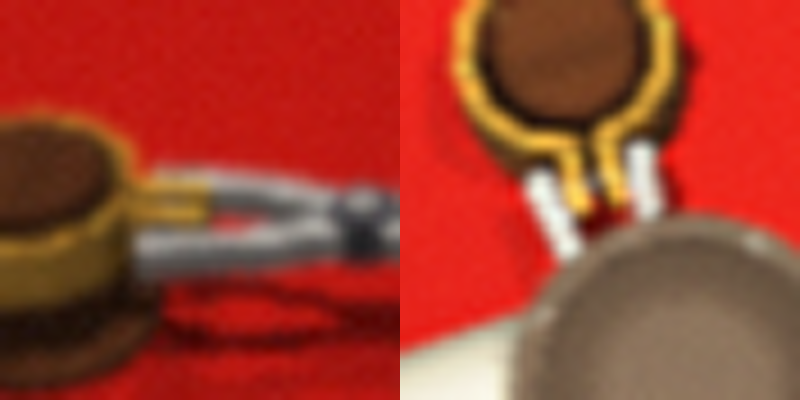

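The jaws straddle both lugs without contact: in the top crop the lugs end near (236,151) and the jaws are at about (230,149) and (241,146). Now I'll shift towards the fixed lug's midline.

Request:
apply_moves(increments=[0,-0.002,0,0,0,0,0,-0.004,0,0,0,0,0,-0.0055,0,0,0,0,0,-0.0055,0,0,0,0])

```text
time: 10.4
eef_pos: [491.9, 6.0, 59.2]
eef_rot: [-0.144, 0.99, 0.0, -0.0]
force: [-2.2, 1.5, -1.6]
finger_gap: 61.0
grasp_force: 6.5
```

Request:
apply_moves(increments=[0,0,0,0,0,0,0,0,0,0,0,0,0,0,0,0,0,0,0,0,0,0,0,0], force=10.5)

```text
time: 10.9
eef_pos: [491.6, 5.9, 59.1]
eef_rot: [-0.143, 0.99, -0.0, -0.001]
force: [-3.6, 2.4, -1.4]
finger_gap: 53.9
grasp_force: 10.6
```

```bash
python3 -c "
from t import *
local(); prof([-8,-5,-2,2,5])"
```

```text
t 10.9 local 1.22 0.91 z 59.1 yaw 16.5 Fd,Fn,Fz -2.8 3.3 -1.4 tq [0.7  0.99 0.43] gap 53.9 gf 10.6
-8 [30, 22, 50, 93, 161, 204, 228, 212, 198, 184, 172, 144, 87, 73, 83, 134, 168, 187, 198, 214, 226, 212, 178, 112, 60]
-5 [29, 32, 53, 108, 169, 210, 222, 212, 201, 192, 187, 153, 113, 111, 133, 178, 194, 204, 203, 215, 229, 221, 187, 131, 77]
-2 [34, 37, 55, 108, 163, 214, 223, 219, 207, 203, 200, 175, 145, 126, 153, 181, 196, 192, 190, 209, 227, 240, 215, 162, 90]
2 [29, 31, 60, 103, 163, 205, 232, 216, 200, 189, 179, 161, 114, 98, 111, 151, 175, 175, 180, 191, 215, 219, 202, 144, 84]
5 [31, 36, 56, 94, 150, 188, 207, 192, 181, 172, 167, 134, 81, 74, 92, 144, 159, 158, 141, 147, 171, 171, 159, 117, 77]
```

Request:
apply_moves(increments=[0,0,0,0,0,0,0,0,0,0,0,0,0,0,0,0,0,0,0,0,0,0,0,0], force=14)

```text
time: 11.45
eef_pos: [491.3, 5.7, 59.0]
eef_rot: [-0.143, 0.99, -0.0, -0.001]
force: [-5.1, 2.1, -1.5]
finger_gap: 49.9
grasp_force: 14.1
```

```bash
python3 -c "
from t import *
local(); prof([-8,-5,-2,2,5])"
```

```text
t 11.45 local 0.87 0.76 z 59.0 yaw 16.47 Fd,Fn,Fz -4.3 3.4 -1.5 tq [0.36 1.5  0.43] gap 49.9 gf 14.1
-8 [33, 24, 37, 72, 138, 191, 226, 220, 211, 199, 180, 148, 92, 82, 101, 154, 194, 222, 231, 236, 230, 195, 142, 77, 40]
-5 [33, 28, 29, 66, 117, 176, 214, 229, 223, 213, 197, 162, 124, 120, 138, 177, 189, 200, 213, 228, 236, 210, 161, 88, 47]
-2 [35, 32, 36, 70, 123, 186, 218, 232, 227, 219, 208, 182, 159, 149, 176, 196, 198, 199, 205, 223, 223, 203, 138, 79, 38]
2 [31, 29, 50, 85, 149, 196, 228, 216, 204, 193, 179, 161, 127, 134, 171, 198, 208, 197, 201, 212, 214, 191, 143, 87, 43]
5 [28, 32, 49, 85, 139, 180, 205, 197, 190, 182, 170, 135, 87, 103, 136, 181, 190, 185, 179, 184, 195, 173, 142, 92, 57]
```

Request:
apply_moves(increments=[0,0,0,0,0,0,0,0,0,0,0,0,0,0,0,0,0,0,0,0,0,0,0,0], force=17)

```text
time: 12.0
eef_pos: [490.9, 4.7, 58.9]
eef_rot: [-0.142, 0.99, -0.0, -0.001]
force: [-3.1, -3.3, -2.2]
finger_gap: 39.5
grasp_force: 17.1
```

```bash
python3 -c "
from t import *
local(); prof([-8,-5,-2,2,5])"
```

```text
t 12.0 local 0.28 -0.53 z 58.9 yaw 16.27 Fd,Fn,Fz -3.9 -2.3 -2.2 tq [-1.03  1.16 -0.32] gap 39.5 gf 17.1
-8 [34, 25, 35, 69, 135, 188, 224, 219, 208, 192, 186, 185, 191, 207, 228, 235, 229, 209, 152, 93, 46, 29, 27, 29, 32]
-5 [31, 27, 26, 61, 112, 172, 210, 227, 219, 209, 199, 193, 193, 204, 217, 227, 226, 208, 162, 103, 49, 33, 28, 31, 32]
-2 [34, 31, 34, 62, 114, 180, 213, 229, 224, 218, 214, 211, 205, 202, 210, 217, 225, 207, 172, 105, 59, 31, 29, 31, 34]
2 [31, 30, 46, 75, 137, 187, 223, 219, 211, 199, 194, 194, 198, 206, 218, 226, 224, 201, 149, 90, 59, 44, 42, 40, 38]
5 [30, 34, 45, 79, 132, 182, 217, 224, 215, 201, 187, 180, 182, 194, 206, 215, 212, 194, 138, 89, 51, 47, 48, 50, 46]
```

Request:
apply_moves(increments=[0,0,0,0,0,0,0,0,0,0,0,0,0,0,0,0,0,0], force=12)

```text
time: 12.42
eef_pos: [492.8, 6.1, 59.6]
eef_rot: [-0.143, 0.99, 0.0, 0.001]
force: [-1.1, -1.0, -1.4]
finger_gap: 46.8
grasp_force: 12.0
```

Request:
apply_moves(increments=[0,0,0,0,0,0,0,0,0,0,0,0,0,0,0,0,0,0,0,0,0,0,0,0], force=6.5)

```text
time: 12.92
eef_pos: [492.2, 6.0, 59.3]
eef_rot: [-0.143, 0.99, 0.0, 0.0]
force: [0.4, -0.8, -1.8]
finger_gap: 60.7
grasp_force: 6.5
```

```bash
python3 -c "
from t import *
local(); prof([-8,-5,-2,2,5])"
```

```text
t 12.93 local 1.88 0.9 z 59.3 yaw 16.5 Fd,Fn,Fz 0.1 -0.9 -1.8 tq [ 0.06 -0.03  0.  ] gap 60.7 gf 6.5
-8 [49, 98, 158, 203, 223, 202, 165, 117, 118, 158, 179, 192, 193, 181, 158, 100, 78, 97, 159, 210, 230, 217, 184, 116, 61]
-5 [56, 105, 169, 205, 221, 192, 148, 94, 132, 168, 193, 197, 196, 185, 151, 94, 69, 79, 148, 195, 225, 213, 176, 116, 67]
-2 [68, 123, 179, 211, 208, 182, 119, 94, 127, 174, 212, 218, 209, 194, 151, 105, 64, 83, 130, 182, 212, 220, 187, 135, 73]
2 [58, 99, 134, 162, 154, 125, 73, 79, 106, 161, 187, 201, 199, 185, 159, 103, 61, 55, 85, 132, 159, 168, 156, 115, 67]
5 [35, 53, 74, 86, 86, 65, 54, 71, 115, 161, 177, 183, 184, 175, 148, 93, 54, 27, 47, 70, 92, 93, 84, 65, 52]
```

The stud stays shut with the jaws open again: the lug profile is one 11 mm block. Backing straight out, then over to the mat.

```bash
python3 -c "
from t import *
print(inc(tgt(-60,0.9,59.3),16.5));print(inc(tgt(-60,0.9,100),16.5)); print(inc([494,-281,100],6.1))"
```

```text
[0.1031, -0.0, 0.0, 0.0, 0.0001, 0.0]
[0.1031, -0.0, -0.0678, 0.0, 0.0001, 0.0]
[0.1329, -0.4596, -0.0678, 0.0, 0.0001, 0.0578]
```

Request:
apply_moves(increments=[0.006,0,0,0,0,0,0.018,0,0,0,0,0,0.036,0,0,0,0,0,0.056,0,0,0,0,0,0.076,0,0,0,0,0,0.094,0,0,0,0,0,0.103,-0.01,-0.015,0,0,0,0.106,-0.05,-0.04,0,0,0.006,0.11,-0.1,-0.06,0,0,0.013,0.114,-0.16,-0.0678,0,0,0.021,0.118,-0.22,-0.0678,0,0,0.029,0.122,-0.28,-0.0678,0,0,0.037,0.126,-0.34,-0.0678,0,0,0.045,0.129,-0.39,-0.0678,0,0,0.052,0.131,-0.43,-0.0678,0,0,0.0578,0.1329,-0.455,-0.0678,0,0,0.0578,0.1329,-0.4596,-0.0678,0,0,0.0578,0.1329,-0.4596,-0.0678,0,0,0.0578,0.1329,-0.4596,-0.0678,0,0,0.0578])

```text
time: 15.35
eef_pos: [493.7, -280.3, 100.0]
eef_rot: [-0.054, 0.999, 0.0, -0.0]
force: [-0.6, -0.3, -1.6]
finger_gap: 60.8
grasp_force: 6.5
```

Run:
```python
from h import *
s=robot.state();print(s["time"],s["eef_pos"],yawof(s["eef_rot"]),s["force"],s["wrist_torque"],s["finger_gap"])
print(inc([494,-281,29],6.1))
im=robot.camera("side");k=22;u=[int(v) for v in project([615,42,43],"side")]
A=cv2.resize(im[80:190,190:300],(400,400),interpolation=cv2.INTER_CUBIC)
t=robot.camera("top");u=[int(v) for v in project([630,45,43],"top")]
cv2.imwrite("pics/c6.png",np.hstack([A,cv2.resize(t[u[1]-k:u[1]+k,u[0]-k:u[0]+k],(400,400),interpolation=cv2.INTER_CUBIC)]))
for t in ("pliers_grip","pliers_jaws"):
  for c in ("side","top"): print(c,t,[(round(d["score"],2),toworld(d["centre"],c).round(1).tolist()) for d in robot.pinpoint(t,c)[:4]])
```

```text
15.35 [ 493.69661894 -280.34819276  100.03412465] 6.14627458932278 [-0.60665944 -0.30713732 -1.55024777] [ 0.01035357 -0.02027886  0.01168286] 60.808145182586166
[-0.0004, -0.0012, 0.1184, 0.0001, -0.0001, 0.0003]
side pliers_grip [(0.98, [491.8, -278.4, 81.3]), (0.76, [354.4, 157.6, 8.0]), (0.68, [189.8, -280.9, 1.9])]
top pliers_grip [(0.76, [352.3, 162.5, 6.5]), (0.71, [184.8, -286.0, 6.6]), (0.48, [492.1, -282.9, 80.1]), (0.32, [587.2, 274.0, 4.5])]
side pliers_jaws [(0.85, [322.2, -229.5, 8.8]), (0.73, [496.7, -278.4, 72.6]), (0.6, [631.0, -269.5, 68.3]), (0.55, [218.4, 125.6, 5.8])]
top pliers_jaws [(0.74, [216.2, 124.6, 8.4]), (0.59, [320.7, -231.1, 12.6])]
```

View pics/c6.png

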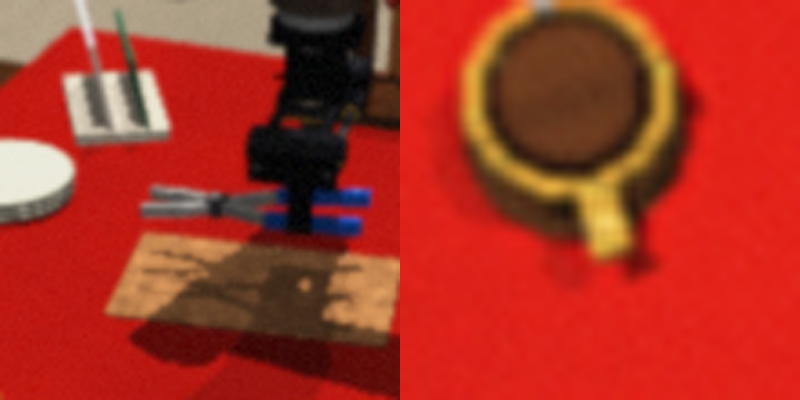

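The side crop shows the pliers above the mat with the jaws drooping slightly (tip near (228,137)). The top crop shows the bangle shut, its lugs together near (245,152). I'll lower slowly so the mat levels the jaws.

Request:
apply_moves(increments=[0,-0.001,0.02,0,0,0,0,-0.001,0.05,0,0,0,0,-0.001,0.075,0,0,0,0,-0.001,0.09,0,0,0,0,-0.001,0.098,0,0,0,0,-0.001,0.103,0,0,0,0,-0.001,0.108,0,0,0,0,-0.001,0.112,0,0,0,0,-0.001,0.115,0,0,0,0,-0.001,0.1175,0,0,0,0,-0.001,0.119,0,0,0,0,-0.001,0.12,0,0,0,0,-0.001,0.12,0,0,0,0,-0.001,0.12,0,0,0])

```text
time: 17.4
eef_pos: [494.1, -281.7, 28.5]
eef_rot: [-0.053, 0.999, -0.0, 0.0]
force: [-1.1, 1.4, 5.6]
finger_gap: 60.8
grasp_force: 6.4
```

Run:
```python
from h import *
s=robot.state();print(s["time"],s["eef_pos"],yawof(s["eef_rot"]),s["force"],s["wrist_torque"],s["finger_gap"])
im=robot.camera("side")
cv2.imwrite("pics/c7.png",cv2.resize(im[110:190,220:330],None,fx=7,fy=7,interpolation=cv2.INTER_CUBIC))
for t in ("pliers_grip","pliers_jaws"): print(t,[(round(d["score"],2),toworld(d["centre"],"side").round(1).tolist()) for d in robot.pinpoint(t,"side")[:4]])
```

```text
17.4 [ 494.06957808 -281.6803237    28.47322389] 6.1073517974542195 [-1.06709529  1.4176733   5.6100999 ] [0.43230685 0.55483207 0.05338908] 60.81520475290992
pliers_grip [(0.85, [492.9, -277.9, 11.4]), (0.7, [188.9, -284.0, 3.1]), (0.56, [352.8, 161.9, 8.9])]
pliers_jaws [(0.93, [219.6, 126.1, 6.0]), (0.87, [321.7, -229.9, 10.0]), (0.81, [628.6, -268.1, 12.4])]
```

View pics/c7.png

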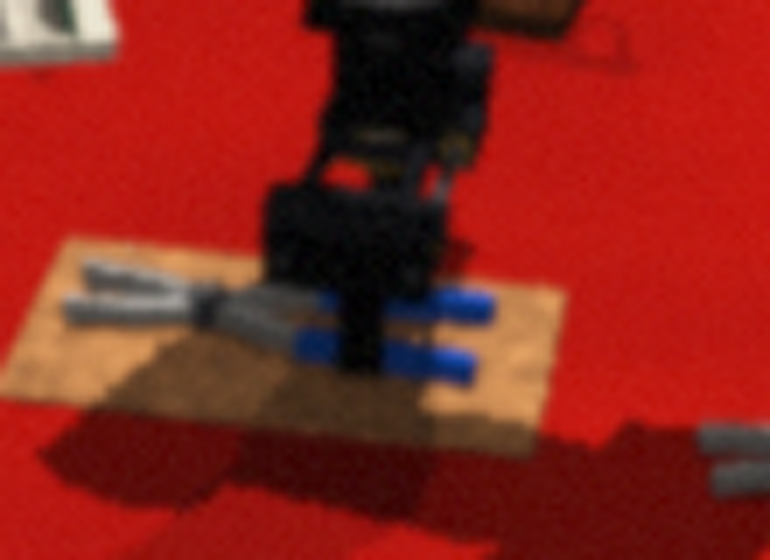

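The pliers lie flat on the mat, with jaw tips at about (230,153) and handle ends at (290,158), matching the first view; release and lift away.

Request:
apply_moves(increments=[0,0,0,0,0,0,0,0,0,0,0,0,0,0,0,0,0,0,0,0,0,0,0,0,0,0,0,0,0,0,0,0,0,0,0,0], jaw=-1)

```text
time: 18.3
eef_pos: [493.9, -281.7, 27.9]
eef_rot: [-0.053, 0.999, 0.0, -0.0]
force: [-0.2, -0.4, -0.3]
finger_gap: 86.9
grasp_force: 0.0
```

Request:
apply_moves(increments=[0,0,-0.02,0,0,0,0,0,-0.05,0,0,0,0,0,-0.1,0,0,0,0,0,-0.16,0,0,0,0,0,-0.22,0,0,0,0,0,-0.25,0,0,0,0,0,-0.25,0,0,0,0,0,-0.25,0,0,0])

```text
time: 19.3
eef_pos: [493.3, -281.4, 177.3]
eef_rot: [-0.053, 0.999, 0.0, -0.001]
force: [0.3, 0.8, -1.3]
finger_gap: 86.7
grasp_force: 0.0
```

Run:
```python
from h import *
s=robot.state();print(s["time"],s["eef_pos"],s["force"],s["finger_gap"])
im=robot.camera("side");print("pliers",[(round(d["score"],2),toworld(d["centre"],"side").round(1).tolist()) for t in ("pliers_grip","pliers_jaws") for d in robot.pinpoint(t,"side")[:4]])
t=robot.camera("top")
A=cv2.resize(im[110:200,160:340],(800,400),interpolation=cv2.INTER_CUBIC)
cv2.imwrite("pics/c8.png",A)
```

```text
19.3 [ 493.29899868 -281.41930424  177.34471189] [ 0.27292293  0.83378194 -1.26827417] 86.7211659636941
pliers [(0.9, [494.2, -279.3, 9.5]), (0.8, [350.5, 160.5, 10.5]), (0.56, [187.9, -284.7, 2.0]), (0.93, [318.6, -231.2, 8.5]), (0.66, [630.4, -273.6, 8.9]), (0.64, [220.0, 124.0, 4.2])]
```

View pics/c8.png

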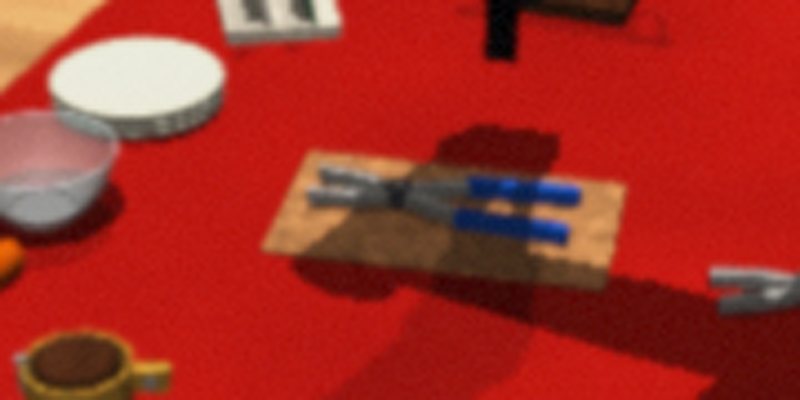

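The picture shows the pliers flat on the mat around (260,155), the bangle shut with its lugs together near (195,194), and the gripper clear of everything. Handing in.

```bash
python3 -c "
from bench import robot
print(robot.finish_job())"
```

```text
the job is handed in; nothing more can be done
None
```

The bangle's stud is clicked shut with a squeeze of at most about 17 N per finger (about 7 N on the lugs by the given ratio), the pliers lie flat back on the cork mat, and the job was handed in at about 19.5 s.

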